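Push the water filter cartridge onto its keyed spigot

ROBOT

A 6-joint arm with a two-finger parallel gripper is mounted at the origin on a cart in front of the work surface, level with it; the furniture and walls round the work are solid. World frame = base frame: x ahead of the robot, y to its left, z up, the work surface at z = 0. Lengths are in mm, angles in degrees, forces in N, time in s.
With the tool pointing down it reaches from about 325 to 925 mm from the base axis. Payload 3.1 kg.
Tool frame: the origin (TCP) lies between the finger pads, 19 mm behind the fingertips; this is the grasp point; z points along the fingers, y is the line along which they close (so a half turn about z gives the same grasp; the last joint's range is limited). The gripper opens to 85 mm and grips with 20 to 120 N. Pads are 22 mm wide; open, the fingers measure 114 mm over their backs; the gripper's body (76 mm by 85 mm) begins 54 mm behind the grasp point. The pads swing forward as they close: fully open they stand 13 mm farther back than shut.
Start: joints at [58.316, 12.427, 92.441, -0, 75.132, -6.429], TCP at [266.648, 565.277, 250] pointing down, gripper open.
Joint ranges: [-157.48, 157.48], [-44.54, 120.13], [17.64, 146.25], [-64.5, 244.5], [7.68, 150.69], [-147.95, 147.95]. Speed limits (degrees/s): [159.86, 159.86, 180, 180, 180, 180].

INTERFACE

Orientations are given as [roll, pitch, yaw] about the fixed x, y, z axes, in that order (R = Rz(yaw) Ry(pitch) Rx(roll)).
In Python, from station import * gives the robot as it stands. Calls block until the motion is done:
- goto(position, orientation): joint-space move of the TCP to a pose.
- move_l(position, attitude=None, speed=150): straight line of the TCP; attitude=None keeps the orientation; speed is the mean speed in mm/s.
- move_j(angles): joint-space move.
- grip(opening, squeeze=None): finger opening in mm; squeeze is the grip in N (None keeps the last); returns when the fingers have stopped.
- wait(seconds).
- solve_ik(position, orientation): joint angles nearest the present ones, or None.
- get_obs(): the state.
- get_image(name): name is "scene" or "top" or "wrist"; returns the picture (420x560x3 uint8, red, green, blue); there is no depth.
- get_calibration(name): a dict with "fx", "fy", "cx", "cy" (pixels), "R" (3x3) and "t" (3): a world point X has camera coordinates R X + t; the wrist camera has in their place "mount" (4x4, takes a point from camera to tool coordinates, whose origin is the TCP and whose axes are the flange's). Camera axes: x right, y down, z forward; pixel columns grow to the right and rows downward; lengths in mm; the calibration is good to about 2 mm. A picture is of the moment at which its call begins: read the wrist's pose just before it. get_calibration takes no time and is no camera call.
A pose or a line that the arm cannot do raises Unreachable and nothing moves.
- sign_off(): hands the job in; it is judged then, once.
Trained networks look in the newest picture that a camera, given by its name, has taken for a name from the list of things; names that differ only in an ending like _2 or _b are one class to them, and where a whole thing is asked for, a point or a joint stands for the part that bears it (a point fixed in the world has none). Each returns a list of dicts, best first, with "score" (0 to 1); they miss things now and then, are a little off and sometimes report something else, mostly with a low value. They report only what shows in the picture. A call takes as long as a camera call. They do not tell look-alikes from the thing itself.
- spot_in(name, camera): "extent" ([centre column, centre row, width, height] in pixels, round what is visible of it).
- regions_of(name, camera): "region" (420x560 bool, what is visible of it) and "extent" ([centre column, centre row, width, height] in pixels, round what is visible of it).
The state is a dict: "t": time; "joint_pos": joint angles; "qvel": joint speeds; "effort": joint torques, N m; "tcp_pos": TCP position; "ee_rot": TCP orientation; "wrist_force": force on the tool from outside, world axes, zero at the start; "moment": the same for the moment, N m; "grip_width": finger opening in mm; "grip_force": force on a finger pad.
Only numpy, scipy, OpenCV 4.12 (cv2) and the standard library are available. Lean on these libraries where they do the work, as an engineer would, in place of code of your own. Each camera call takes 0.05 s, during which the arm holds its last target. There are 200 camera calls.

TASK

Put the filter cartridge onto the spigot of the water filter: fit it over the post, feel for the angle at which its grooves slip over the ribs without ramming it, then push it down past the seal until it is fully home on the seat, and let go. Leave the other things on the worktop where they stand.

Things in the scene. Friction and masses are not known exactly. Their poses are not given: they have to be found in the camera images.
- filter_base: Low grey countertop water filter, 156x124 mm, fixed to the worktop. Origin on the worktop under the axis of its spigot, x to its back, y to its left, z up. On it a round steel seat, 80 mm wide, its top 36 mm above the worktop, carries an upright ribbed spigot. An outlet pipe, 135 mm tall, stands 76 mm behind the spigot axis; its spout reaches 90 mm to the left.
- filter_seat (a point): Centre of the spigot's foot, on the top of the seat, 36 mm above the worktop; the cartridge's mouth comes to rest here. Axes as those of filter_base: they do not show the angle of the spigot.
- spigot_top (a point): Centre of the spigot's top, 62 mm above the seat. The spigot is a round steel post, 30 mm across, with a bevel over the top 6 mm that narrows it to 19 mm. Its top 16 mm is plain round; below that it has ribs.
- rib_height (a point): Point on the spigot axis at the top of its ribs, 46 mm above the seat. Two ribs on opposed sides, 8 mm wide, reach 20.5 mm from the axis and run down to the seat. The ribs point along the base's +y and -y, turned by any angle up to 35 degrees (0.6 rad) either way: this angle is not reported. The spigot is very stiff and does not turn under a light touch.
- seal_height (a point): Point on the spigot axis at the seal, 16 mm above the seat: between the ribs, two sprung rubber pads stand 2 mm proud of the post. They resist the cartridge over the last 20 mm with roughly 5 to 20 N and then hold it, so it does not drop home by its own weight.
- cartridge: Filter cartridge: white rigid sleeve, 58 mm wide, about 0.2 kg, upright, open mouth down. Origin: centre of the mouth; z up. Sleeve and shoulder 95 mm tall. Bore 33 mm wide, 78 mm deep; two grooves on opposed sides over its whole length at its own +y and -y, 12 mm wide, reaching 22.5 mm from the axis; either groove takes either rib, with about 0.1 rad of play each way.
- cartridge_mouth (a point): Centre of the cartridge's open mouth, at its underside; axes as those of cartridge. If the grooves are not over the ribs the mouth stops 46 mm above the seat; rammed with more than 110 N of contact force (in which the squeeze of the seal pads counts up to 40 N), the ribs break.
- cartridge_grip (a point): Point on the cartridge's axis, 120 mm above its mouth, in the grip bar on its top: 22 mm wide along x, 50 mm long along y, from 95 to 123 mm above the mouth. The grooves lie under the two ends of the bar. A good place for the TCP of a grasp from above that closes along the cartridge's x.
- tumbler: a small clear glass tumbler, 46 mm wide, 57 mm tall, upright; origin at its underside. A bystander.
- lime: a whole green lime, about 47x59x44 mm; origin at its underside. A bystander.
- mug: a white mug with a handle, 83 mm wide, 94 mm tall, upright; origin at its underside. A bystander.
- shaker: a steel cocktail shaker, 69 mm wide, 225 mm tall, upright; origin at its underside. A bystander.
- water_bottle: a green glass water bottle, 66 mm wide, 204 mm tall, upright; origin at its underside. A bystander.
Not all that is in view belongs to the job. There is more than one size of the filter_base; the one meant has the size given above.

How it is judged (in metres and radians):
At the end, for the whole second after the job is handed in: The cartridge stands upright (within 4 degrees) on the spigot, its mouth within 3 mm of the seat in height and 5 mm of its centre sideways, at rest and released (horizontal distance between cartridge_mouth and filter_seat below 0.005 m and z of cartridge_mouth in the frame of filter_seat below 0.003 m and angle between cartridge's own z axis and vertical below 0.07 rad and linear speed of cartridge below 0.02 m/s); the robot touches nothing.
It fails at once if a bystander (tumbler, lime, mug, shaker or water bottle) is moved by more than 40 mm (distance of any of tumbler, lime, mug, shaker, water_bottle from where it was at the start of the episode above 0.04 m).
It fails at once if the cartridge is rammed onto the filter with more than 110 N of contact force (contact force between cartridge and filter_base above 110 N).
It also fails if it takes over 54 s, if anything falls off the work surface, if the arm or the gripper's body presses on something with over 40 N, if the wrist force passes 120 N, or if a joint passes its speed limit or range.

## Working session

There is one attempt and no reset: what is moved stays moved. The work goes in short steps, each a Python script; the robot and the scene stay as the last script left them, time stands still between calls to the robot, and variables do not carry over. Pictures are saved under pics/ and viewed, at most 10 in all, crops included, and the job is handed in when it is done.

```bash
ls; mkdir -p pics; python3 - <<'E'
from station import *
import cv2, numpy as np
ims=[]
for n in ("scene","top"):
    im=get_image(n); cv2.imwrite(f"pics/{n}0.png",im[:,:,::-1])
    for k in ("filter_base","cartridge","cartridge_grip","spigot_top","filter_seat","tumbler","lime","mug","shaker","water_bottle"):
        print(n,k,[(round(d["score"],2),np.round(d["extent"]).tolist()) for d in spot_in(k,n)[:3]])
    c=get_calibration(n); print({k:np.round(v,3).tolist() for k,v in c.items()})
print(np.round(get_calibration("wrist")["mount"],3).tolist()); o=get_obs(); print(o["t"],o["ee_rot"],o["wrist_force"])
E
```

```text
pics
scene filter_base [(0.86, [270.0, 223.0, 57.0, 71.0])]
scene cartridge [(0.87, [208.0, 176.0, 22.0, 32.0])]
scene cartridge_grip [(0.83, [211.0, 177.0, 16.0, 29.0]), (0.52, [270.0, 220.0, 56.0, 68.0])]
scene spigot_top [(0.93, [395.0, 342.0, 52.0, 66.0]), (0.6, [356.0, 241.0, 22.0, 53.0]), (0.57, [270.0, 224.0, 59.0, 68.0])]
scene filter_seat [(0.71, [269.0, 225.0, 60.0, 70.0]), (0.57, [392.0, 343.0, 53.0, 64.0]), (0.16, [259.0, 195.0, 17.0, 13.0])]
scene tumbler [(0.48, [229.0, 214.0, 10.0, 15.0])]
scene lime [(0.73, [260.0, 196.0, 12.0, 16.0]), (0.51, [355.0, 242.0, 21.0, 49.0])]
scene mug [(0.84, [177.0, 138.0, 27.0, 30.0])]
scene shaker [(0.69, [350.0, 285.0, 27.0, 56.0])]
scene water_bottle [(0.57, [355.0, 240.0, 26.0, 48.0])]
{'fx': 431.205, 'fy': 431.205, 'cx': 276.097, 'cy': 208.753, 'R': [[0.761, -0.649, 0.009], [-0.489, -0.581, -0.65], [0.427, 0.49, -0.76]], 't': [-464.171, 230.937, 1297.161]}
top filter_base [(0.8, [434.0, 226.0, 25.0, 34.0]), (0.7, [291.0, 223.0, 42.0, 41.0])]
top cartridge [(0.53, [218.0, 224.0, 16.0, 13.0])]
top cartridge_grip [(0.46, [215.0, 225.0
[... 181 characters left out ...]
 30.0]), (0.16, [144.0, 209.0, 26.0, 31.0])]
top tumbler [(0.66, [260.0, 233.0, 14.0, 6.0])]
top lime [(0.51, [257.0, 202.0, 15.0, 18.0]), (0.51, [259.0, 232.0, 11.0, 8.0])]
top mug [(0.83, [141.0, 210.0, 27.0, 30.0])]
top shaker [(0.8, [390.0, 220.0, 21.0, 19.0]), (0.37, [290.0, 223.0, 37.0, 41.0])]
top water_bottle []
{'fx': 510.746, 'fy': 510.746, 'cx': 288.311, 'cy': 212.505, 'R': [[0.029, -1.0, 0.003], [-0.996, -0.029, -0.086], [0.086, -0.0, -0.996]], 't': [-127.596, 487.754, 1910.419]}
[[0.0, -0.954, -0.3, 76.116], [1.0, 0.0, 0.001, -0.589], [-0.001, -0.3, 0.954, -123.356], [0.0, 0.0, 0.0, 1.0]]
1.1 [-1.79996641e+02 -9.24344136e-05  1.54744854e+02] [ 0.00612807  0.33129222 -1.04114374]
```

```bash
python3 - <<'E'
import cv2, numpy as np
a=cv2.imread("pics/scene0.png");b=cv2.imread("pics/top0.png")
A=cv2.resize(a[110:390,140:440],(800,600) and None,fx=1.33,fy=1.33) if 0 else cv2.resize(a[110:390,140:440],(400,373))
B=cv2.resize(b[150:300,110:470],(800,333))
o=np.zeros((600,800,3),np.uint8)
A=cv2.resize(a[110:390,140:440],(300,280))
cv2.imwrite("pics/a.png",cv2.resize(a[110:390,140:440],(640,597),interpolation=cv2.INTER_CUBIC))
cv2.imwrite("pics/b.png",cv2.resize(b[150:300,110:470],(800,333),interpolation=cv2.INTER_CUBIC))
E
```

```text
(no output)
```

View pics/a.png

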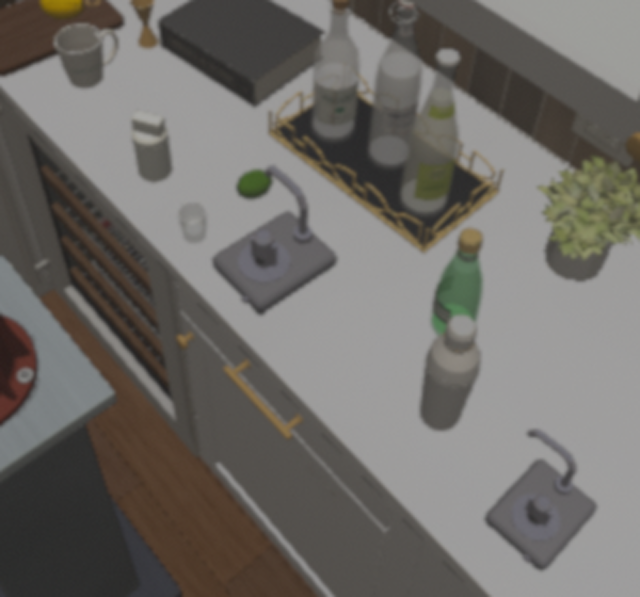

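View pics/b.png

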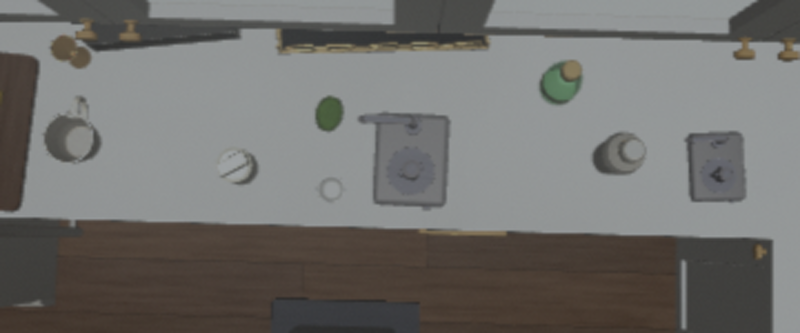

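The scene view shows the middle, larger base (crop ~270,255, spigot ~265,245), the cartridge (~152,150), tumbler and lime between them, and a smaller decoy base at right (~540,510). The top view agrees: the base measures 33x42 px there, about 124x156 mm, so it is the one meant. The grip bar slants at crop (236,166).

```bash
cat > h.py <<'E'
from station import *
import numpy as np, cv2
from scipy.spatial.transform import Rotation as Ro
from scipy.optimize import least_squares
def cam(name,obs=None):
    c=get_calibration(name)
    K=np.array([[c["fx"],0,c["cx"]],[0,c["fy"],c["cy"]],[0,0,1.]])
    if name=="wrist":
        T=np.eye(4);T[:3,:3]=Ro.from_euler("xyz",obs["ee_rot"],degrees=True).as_matrix();T[:3,3]=obs["tcp_pos"]
        W=np.linalg.inv(T@np.array(c["mount"]));R,t=W[:3,:3],W[:3,3]
    else: R,t=np.array(c["R"]),np.array(c["t"])
    return K,R,t
def onplane(C,px,z):
    K,R,t=C;d=R.T@np.linalg.inv(K)@np.array([px[0],px[1],1.]);o=-R.T@t
    return o+d*(z-o[2])/d[2]
def proj(C,X):
    K,R,t=C;p=K@(R@np.asarray(X,float)+t);return p[:2]/p[2]
def tri(views):
    f=lambda X:np.concatenate([proj(C,X)-p for C,p in views])
    s=least_squares(f,onplane(views[0][0],views[0][1],50));return s.x,np.sqrt(np.mean(s.fun**2))
E
python3 - <<'E'
from h import *
S,T=cam("scene"),cam("top")
for n,ps,pt,z in [("cart",(208,176),(217,224.5),60),("base",(270,223),(291,223),20),("tumbler",(229,214),(260,233),28),("lime",(260,196),(257,202),22),("mug",(177,138),(141,210),47),("shaker",(350,285),(390,220),110),("bottle",(355,240),(363,187),100)]:
    x,e=tri([(S,ps),(T,pt)]);print(n,x.round(),e.round(1),onplane(T,pt,z).round())
# spigot, base corners from top crop px
u=lambda c,r:(c/2.222+110,r/2.222+150)
print("spig",tri([(S,(265/2.133+140,245/2.132+110)),(T,u(411,171))]))
for c in [(379,115),(448,117),(445,208),(375,205)]: print(onplane(T,u(*c),25).round())
print([onplane(T,u(*c),120).round() for c in [(220,175),(252,158)]])
E
```

```text
cart [431. 149.  74.] 0.9 [436. 149.  60.]
base [ 460. -132.   55.] 2.2 [ 452. -125.   20.]
tumbler [404.  -6.  30.] 1.2 [410.  -9.  28.]
lime [532.   3.  20.] 1.0 [528.   6.  22.]
mug [481. 444.  27.] 0.8 [483. 436.  47.]
shaker [ 466. -479.  114.] 0.2 [ 467. -481.  110.]
bottle [ 586. -383.  115.] 0.5 [ 586. -383.  100.]
spig (array([ 436.73870002, -141.23299943,   74.35407361]), np.float64(0.5687480369576708))
[531. -83.  25.]
[ 531. -201.   25.]
[ 376. -199.   25.]
[378. -81.  25.]
[array([416., 168., 120.]), array([445., 118., 120.])]
```

```bash
cat >> h.py <<'E'
def shot(tag):
    o=get_obs();im=get_image("wrist");cv2.imwrite(f"pics/{tag}.png",im[:,:,::-1])
    np.savez(f"pics/{tag}.npz",tcp_pos=o["tcp_pos"],ee_rot=o["ee_rot"]);return cam("wrist",o)
E
python3 - <<'E'
from h import *
yaw=120;d=np.array([np.cos(np.radians(yaw)),np.sin(np.radians(yaw)),0])
for tag,c in (("c",np.array([432,149,0.])),("s",np.array([437,-141,0.]))):
    for i,s in enumerate((-70,10)):
        goto((c+s*d+[0,0,250]).tolist(),[180,0,yaw]); C=shot(f"{tag}{i}")
        for k in (("cartridge","cartridge_grip") if tag=="c" else ("filter_base","spigot_top","filter_seat")):
            r=regions_of(k,"wrist")
            print(tag,i,k,[(round(q["score"],2),np.round(q["extent"]).tolist()) for q in r[:2]])
        print(get_obs()["t"])
print({k:get_calibration("wrist")[k] for k in("fx","cx","cy")})
a=[cv2.imread(f"pics/{t}.png") for t in("c0","c1","s0","s1")]
cv2.imwrite("pics/m1.png",np.hstack([cv2.resize(x,(400,300)) for x in a[:2]]))
E
```

```text
c 0 cartridge [(0.9, [287.0, 122.0, 58.0, 59.0])]
c 0 cartridge_grip [(0.6, [290.0, 122.0, 58.0, 65.0])]
3.125
c 1 cartridge [(0.58, [287.0, 201.0, 60.0, 78.0]), (0.19, [225.0, 338.0, 84.0, 56.0])]
c 1 cartridge_grip [(0.81, [289.0, 202.0, 57.0, 74.0])]
3.6917
s 0 filter_base [(0.88, [117.0, 398.0, 40.0, 44.0]), (0.69, [322.0, 122.0, 202.0, 162.0])]
s 0 spigot_top [(0.81, [116.0, 398.0, 38.0, 42.0]), (0.63, [320.0, 124.0, 208.0, 162.0])]
s 0 filter_seat [(0.88, [117.0, 397.0, 38.0, 45.0]), (0.58, [320.0, 122.0, 207.0, 158.0])]
5.25
s 1 filter_base [(0.86, [316.0, 190.0, 188.0, 144.0]), (0.5, [132.0, 415.0, 28.0, 7.0])]
s 1 spigot_top [(0.88, [316.0, 193.0, 192.0, 140.0]), (0.53, [132.0, 416.0, 25.0, 8.0])]
s 1 filter_seat [(0.69, [318.0, 191.0, 190.0, 136.0])]
5.8667
{'fx': 290.8091070457884, 'cx': 282.0603187515497, 'cy': 207.71389562026317}
```

View pics/m1.png

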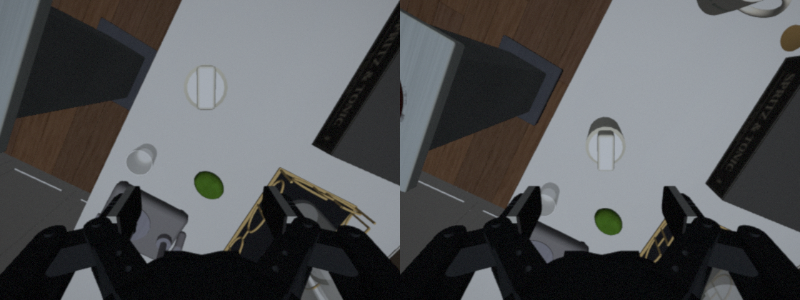

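View pics/s0.png

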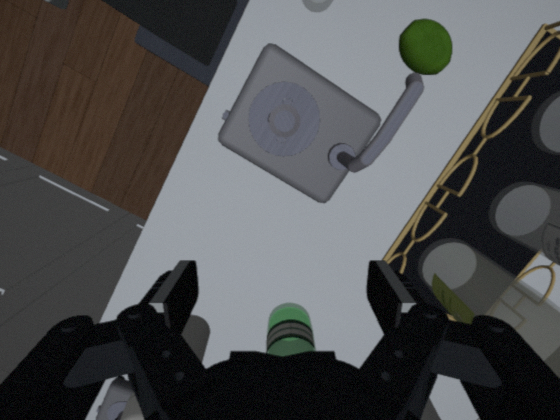

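View pics/s1.png

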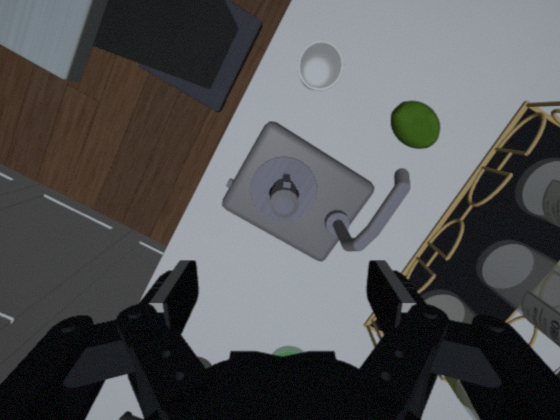

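The cartridge is at about (290,122) in c0 and (288,202) in c1. Its bar is nearly parallel to image vertical. The spigot is at (284,117) in s0 and about (285,203) in s1, and a dark rib shows near (287,180) in s1. I'll zoom in on these.

```bash
python3 - <<'E'
import cv2,numpy as np
def z(t,c,r,h,g=1.0):
    a=cv2.imread(f"pics/{t}.png")[r-h:r+h,c-h:c+h].astype(float)
    a=np.clip((a-a.min())/(np.percentile(a,99.7)-a.min()),0,1)*255
    return cv2.resize(a.astype(np.uint8),(300,300),interpolation=cv2.INTER_CUBIC)
o=np.hstack
m=np.vstack([o([z("c0",288,122,40),z("c1",288,205,50)]),o([z("s0",284,118,45),z("s1",284,190,45)])])
cv2.imwrite("pics/m2.png",m)
E
```

```text
(no output)
```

View pics/m2.png

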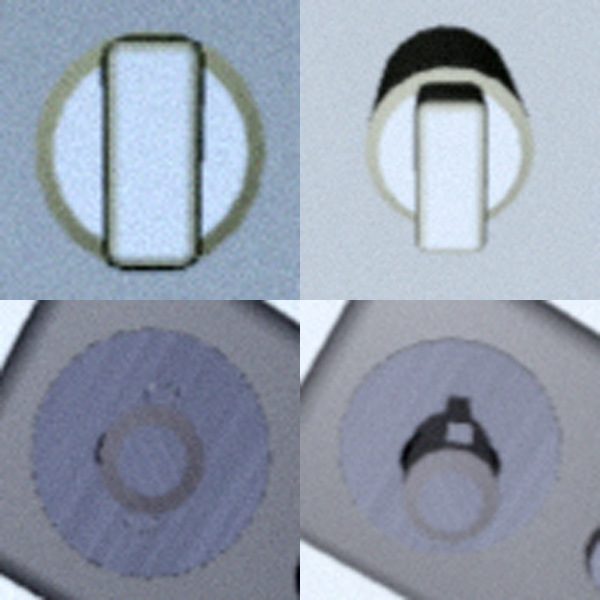

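```bash
python3 - <<'E'
from h import *
C={t:cam("wrist",dict(np.load(f"pics/{t}.npz"))) for t in("c0","c1","s0","s1")}
c,e=tri([(C["c0"],(288.5,122.3)),(C["c1"],(288.7,213.0))]);print("bar top",c.round(1),e)
s,e=tri([(C["s0"],(284.9,120.4)),(C["s1"],(284.9,206.2))]);print("spig top",s.round(1),e)
px=lambda c,r:(239+c/3.333,73+r/3.333)
print("seat c0",onplane(C["s0"],px(151,152),36).round(1), "seat s1",onplane(C["s1"],(239+(450-300)/3.333,145+(446-300)/3.333),36).round(1))
a=onplane(C["s0"],px(160,88),82);b=onplane(C["s0"],px(140,222),82);v=a-b;print("ribs",a.round(),b.round(),np.degrees(np.arctan2(v[1],v[0])))
w=onplane(C["s1"],(239+160/3.333,145+132/3.333),82)-s;print("rib s1",w.round(1),np.degrees(np.arctan2(w[1],w[0])))
# bar angle
g=cv2.imread("pics/c0.png")[:,:,::-1].astype(float).mean(2)
for t,ctr,rr in(("c0",(288,122),range(100,145)),("c1",(288,213),range(192,232))):
    g=cv2.GaussianBlur(cv2.imread(f"pics/{t}.png").mean(2),(0,0),.7)
    L=[];R=[]
    for r in rr:
        row=g[r]; L.append(ctr[0]-20+np.argmin(row[ctr[0]-20:ctr[0]-5])); R.append(ctr[0]+5+np.argmin(row[ctr[0]+5:ctr[0]+20]))
    for n,E in(("L",L),("R",R)): 
        k=np.polyfit(list(rr),E,1); 
        p=[onplane(C[t],(np.polyval(k,r),r),110) for r in(rr[0],rr[-1])];d=p[0]-p[1];print(t,n,k[0].round(3),np.median(E),"bar ang",np.degrees(np.arctan2(d[1],d[0])))
# base edges / seat circle
T=cam("top");print(get_obs()["t"],get_obs()["tcp_pos"])
E
```

```text
bar top [436.5 153.5 118.2] 0.21763448055432122
spig top [ 438.2 -136.7  102.5] 0.1401897700185933
seat c0 [ 437.6 -135.8   36. ] seat s1 [ 437.6 -135.8   36. ]
ribs [ 431. -120.   82.] [ 444. -154.   82.] 111.29229239332138
rib s1 [ -6.3  15.8 -20.5] 111.58879069247703
c0 L 0.006 276.0 bar ang 120.05664503997387
c0 R -0.033 301.0 bar ang 119.1861426337971
c1 L 0.002 277.0 bar ang 120.0023666992402
c1 R 0.006 299.0 bar ang 121.50610289272899
5.8667 [ 432.68975787 -132.96041578  250.38906474]
```

Bar top is at (436.5, 153.5, 118), near the expected 123, and the bar points along 120°. The spigot axis is at about (438, -136.3), top at 102 (expected 98). Both wrist views put the ribs at about 111.4°. Next I grasp the cartridge and lift it.

```bash
python3 - <<'E'
from h import *
def st(n):
    o=get_obs();print(n,round(o["t"],1),np.round(o["tcp_pos"],1),np.round(o["wrist_force"],1),np.round(o["moment"],2),round(o["grip_width"],1),round(o["grip_force"],1))
goto([436.5,153.5,200],[180,0,120]); st("above")
move_l([436.5,153.5,121],speed=120); st("down")
grip(10,80); st("grip")
move_l([436.5,153.5,290]); st("lift")
goto([438,-136.3,270],[180,0,111.4]); wait(0.2); st("over")
shot("h0")
for k in("scene","top"): cv2.imwrite(f"pics/h_{k}.png",get_image(k)[:,:,::-1])
a=cv2.imread("pics/h0.png");b=cv2.imread("pics/h_scene.png")[120:300,180:360]
cv2.imwrite("pics/m3.png",np.hstack([cv2.resize(a,(400,300)),cv2.resize(b,(300,300))]))
E
```

```text
above 7.0 [437.1 152.8 200.2] [-0.3 -0.6  0.1] [-0.02  0.03 -0.01] 85.4 0.0
down 7.8 [437.2 153.3 121.6] [ 0.4 -0.2  0.5] [-0.02  0.03 -0.05] 85.5 0.0
grip 8.4 [436.8 153.5 121.6] [-1.4 -0.8  4.1] [-0.09  0.19  0.01] 20.2 79.0
lift 9.7 [435.7 153.3 288.5] [ 0.1 -0.1 -1.9] [-0.02  0.03 -0.01] 20.1 78.3
over 11.0 [ 438.3 -135.2  270.1] [ 0.6 -0.5 -2.4] [ 0.01 -0.02  0.03] 20.3 78.3
```

View pics/m3.png

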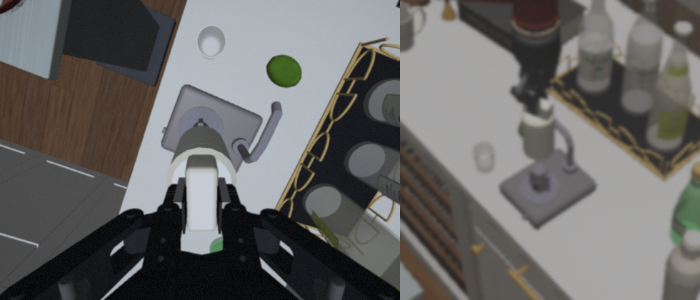

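The wrist view shows the cartridge held square in the fingers (bar at about 200,190), above the spigot. The scene view shows it upright over the base. Now I descend in small steps with force checks.

```bash
cat >> h.py <<'E'
def st(n):
    o=get_obs();print(n,round(o["t"],1),np.round(o["tcp_pos"],1),np.round(o["wrist_force"],1),np.round(o["moment"],2),round(o["grip_width"],1));return o
def down(p,z_end,yaw,step,tare,fmax,kc=0.08):
    """step down, shift sideways with the force; returns commanded p, reached?"""
    p=np.array(p,float)
    while p[2]>z_end+1e-6:
        p[2]=max(p[2]-step,z_end); move_l(p.tolist(),[180,0,yaw],speed=25)
        o=get_obs();f=np.array(o["wrist_force"])-tare
        m=np.array(o["moment"])
        print(round(o["t"],1),p.round(1),np.round(o["tcp_pos"],1),f.round(1),m.round(2))
        if f[2]>fmax: return p,False
        h=np.clip(kc*f[:2],-.6,.6)
        if np.hypot(*f[:2])>2.5: p[:2]+=h
    return p,True
E
python3 - <<'E'
from h import *
p=[438,-136.5,224]
move_l(p,speed=80); wait(.2)
o=st("start"); tare=np.array(o["wrist_force"])
p,ok=down(p,206,111.4,3,tare,12)
print(ok,p)
np.save("tare.npy",tare)
E
```

```text
start 12.1 [ 438.5 -136.8  224.8] [ 1.1 -0.2 -2.4] [ 0.02 -0.02  0.  ] 20.2
12.3 [ 438.  -136.5  221. ] [ 437.9 -136.4  220.8] [-1.1  0.1  0.1] [-0.02 -0.05  0.01]
12.6 [ 438.  -136.5  218. ] [ 437.8 -136.4  217.7] [-1.8  0.8 -0.3] [ 0.03  0.01 -0.05]
12.9 [ 438.  -136.5  215. ] [ 437.8 -136.4  214.7] [-0.4 -0.2  0.4] [-0.02 -0.04 -0.02]
13.1 [ 438.  -136.5  212. ] [ 437.8 -136.4  211.7] [-0.6  0.2  0.8] [ 0.   -0.03  0.03]
13.4 [ 438.  -136.5  209. ] [ 437.8 -136.4  208.7] [-1.3  1.   0.2] [-0.03 -0.04  0.02]
13.7 [ 438.  -136.5  206. ] [ 437.8 -136.4  205.7] [-0.3  1.2  0. ] [ 0.04 -0.02 -0.01]
True [ 438.  -136.5  206. ]
```

```bash
python3 - <<'E'
from h import *
tare=np.load("tare.npy")
p,ok=down([438,-136.5,206],196,111.4,1.0,tare,10)
print(ok,p)
E
```

```text
13.9 [ 438.  -136.5  205. ] [ 438.  -136.5  204.9] [-0.8  0.1  0.1] [-0.04  0.02  0.  ]
14.2 [ 438.  -136.5  204. ] [ 438.  -136.5  203.9] [-1.1  0.3  0.7] [-0.01 -0.04  0.03]
14.4 [ 438.  -136.5  203. ] [ 438.  -136.5  202.9] [-2.   0.4  0.9] [-0.01  0.03 -0.02]
14.7 [ 438.  -136.5  202. ] [ 437.9 -136.5  201.9] [-1.8 -0.6  1.1] [-0.02  0.   -0.04]
14.9 [ 438.  -136.5  201. ] [ 437.9 -136.5  200.9] [-1.   0.4 -0.3] [-0.04  0.01  0.01]
15.2 [ 438.  -136.5  200. ] [ 437.9 -136.5  199.9] [-0.2  0.8 -0.4] [-0.    0.01  0.01]
15.4 [ 438.  -136.5  199. ] [ 437.9 -136.5  198.9] [-1.2  0.5 -0.1] [-0.03  0.03  0.04]
15.7 [ 438.  -136.5  198. ] [ 437.9 -136.5  197.9] [-1.6 -0.3  0.7] [-0.05  0.06 -0.02]
15.9 [ 438.  -136.5  197. ] [ 437.9 -136.5  196.9] [-1.  -0.5  0.4] [ 0.05 -0.03  0.02]
16.2 [ 438.  -136.5  196. ] [ 437.9 -136.5  195.9] [-0.8  1.  -0.6] [-0.   -0.02 -0.01]
True [ 438.  -136.5  196. ]
```

The mouth is now at about 74 mm, below the rib tops at 82 mm, with no resistance, so the grooves are over the ribs. Next I push through the seal.

```bash
python3 - <<'E'
from h import *
tare=np.load("tare.npy")
p,ok=down([438,-136.5,196],178,111.4,3,tare,15)
if ok: p,ok=down(p,156,111.4,1.0,tare,30)
print(ok,p); st("end")
E
```

```text
16.4 [ 438.  -136.5  193. ] [ 437.8 -136.4  192.7] [-1.4  0.   0.3] [ 0.05 -0.01  0.  ]
16.7 [ 438.  -136.5  190. ] [ 437.8 -136.4  189.7] [-0.1  0.5  0.4] [-0.02 -0.03 -0.03]
17.0 [ 438.  -136.5  187. ] [ 437.8 -136.4  186.7] [-2.1  0.7  0.4] [ 0.04 -0.02 -0.01]
17.2 [ 438.  -136.5  184. ] [ 437.8 -136.4  183.7] [-1.2  0.3  0.8] [-0.   -0.03  0.06]
17.5 [ 438.  -136.5  181. ] [ 437.8 -136.4  180.7] [-1.7 -0.6  0. ] [-0.02  0.03  0.01]
17.8 [ 438.  -136.5  178. ] [ 437.8 -136.4  177.7] [-1.5  0.7  0.8] [ 0.01 -0.03  0.03]
18.0 [ 438.  -136.5  177. ] [ 438.  -136.5  177. ] [-1.5  0.3  0.6] [-0.09  0.06 -0.02]
18.3 [ 438.  -136.5  176. ] [ 437.9 -136.7  176. ] [-2.3 -0.2  0.6] [-0.18  0.18 -0.04]
18.5 [ 438.  -136.5  175. ] [ 438.1 -136.7  175.3] [-1.8 -0.8  2.8] [-0.15  0.34  0.01]
18.8 [ 438.  -136.5  174. ] [ 438.2 -136.8  174.7] [-2.7  0.3  7.5] [-0.12  0.63 -0.05]
19.0 [ 437.8 -136.5  173. ] [ 438.3 -136.9  174. ] [-4.   0.4  8.4] [-0.13  0.71 -0.  ]
19.3 [ 437.5 -136.4  172. ] [ 438.2 -136.9  173.4] [-3.6  0.5  9.4] [-0.1   0.7  -0.05]
19.5 [ 437.2 -136.4  171. ] [ 438.1 -136.9  
[... 786 characters left out ...]
37.3  163.8] [-1.8 -0.4  8.8] [-0.13  0.26  0.  ]
22.0 [ 436.  -136.5  161. ] [ 437.9 -137.4  163. ] [-1.9 -0.4 11. ] [-0.08  0.28 -0.  ]
22.3 [ 436.  -136.5  160. ] [ 437.9 -137.4  162. ] [-1.   0.3 10.2] [-0.12  0.32  0.03]
22.5 [ 436.  -136.5  159. ] [ 437.9 -137.4  161. ] [-1.7 -0.1 10.6] [-0.15  0.27 -0.05]
22.8 [ 436.  -136.5  158. ] [ 438.  -137.4  160.1] [-1.2 -0.2 10.7] [-0.16  0.35  0.05]
23.0 [ 436.  -136.5  157. ] [ 438.  -137.4  159.1] [-1.6 -0.7 10.6] [-0.17  0.36  0.03]
23.3 [ 436.  -136.5  156. ] [ 438.  -137.5  158.1] [-1.6 -1.1 11.5] [-0.18  0.38 -0.  ]
True [ 435.95329449 -136.48067966  156.        ]
end 23.3 [ 438.  -137.5  158.1] [-0.6 -1.3  9.2] [-0.18  0.38 -0.  ] 20.5
```

The seal gives about 10 N and the arm lags the command by about 2 mm. I continue until the force rises at the seat.

```bash
python3 - <<'E'
from h import *
tare=np.load("tare.npy")
p,ok=down([436,-136.5,156],148,111.4,.7,tare,30,0)
print(ok,p); st("end")
E
```

```text
23.5 [ 436.  -136.5  155.3] [ 438.1 -137.5  157.7] [-2.1 -0.3 12.7] [-0.15  0.4   0.02]
23.8 [ 436.  -136.5  154.6] [ 438.1 -137.8  157.5] [-4.3 -1.3 14.6] [-0.01  0.7   0.03]
24.0 [ 436.  -136.5  153.9] [ 438.1 -137.8  157.5] [-6.2 -0.  17.8] [0.07 0.88 0.  ]
24.3 [ 436.  -136.5  153.2] [ 438.2 -137.9  157.5] [-7.1  0.  21.5] [0.19 1.2  0.05]
24.5 [ 436.  -136.5  152.5] [ 438.3 -137.9  157.5] [-8.5  1.8 26.3] [0.26 1.43 0.05]
24.8 [ 436.  -136.5  151.8] [ 438.4 -138.   157.5] [-11.    1.6  30.5] [0.38 1.74 0.03]
False [ 436.  -136.5  151.8]
end 24.8 [ 438.4 -138.   157.5] [-9.9  1.3 28.1] [0.38 1.74 0.03] 20.5
```

It is seated: the TCP stalls at 157.5, which is 36 plus the grasp height of 121.5, and the force climbs. Now I unload, release and retreat.

```bash
python3 - <<'E'
from h import *
move_l([437.5,-137,156.5],speed=25); st("relax")
grip(85); st("open")
move_l([437.5,-137,250],speed=100); 
goto([438-10*np.cos(np.radians(111.4))*7,-137-70*np.sin(np.radians(111.4)),260],[180,0,111.4]);wait(.2); o=st("up")
C=shot("e0"); 
for k in("scene","top"): cv2.imwrite(f"pics/e_{k}.png",get_image(k)[:,:,::-1])
print(proj(C,[438,-137,159]))
a=cv2.imread("pics/e0.png");b=cv2.imread("pics/e_scene.png")[120:300,180:360]
cv2.imwrite("pics/m4.png",np.hstack([cv2.resize(a,(400,300)),cv2.resize(b,(400,300))]))
E
```

```text
relax 25.1 [ 438.3 -137.7  157.6] [-3.5 -1.2  8.6] [-0.27  0.51 -0.01] 20.6
open 25.8 [ 437.5 -137.   156.4] [-1.2  0.2  0.7] [0.04 0.02 0.05] 85.1
up 27.4 [ 462.8 -201.1  259.1] [-0.3 -0.5  0.3] [ 0.02  0.03 -0.01] 85.1
[282.41745383 126.67837083]
```

View pics/m4.png

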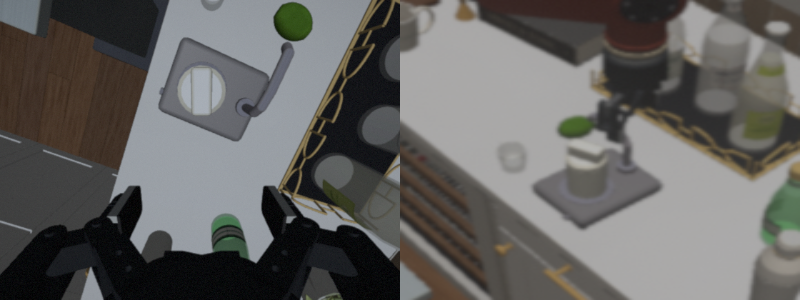

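The cartridge sits upright on the seat, with its bar at wrist px (282,126) against a predicted (282.4,126.7). The tumbler and lime have not moved, and the gripper is clear.

```bash
python3 -c "
from station import *
print(sign_off())"
```

```text
the job is handed in; nothing more can be done
None
```

The cartridge is fully home on the spigot seat and released, with the gripper clear; I handed the job in at about 27 s, and the verdict was not reported back.

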